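# Dry-fit a stacking lantern on the banding wheel

## Robot

A 6-joint arm with a two-finger parallel gripper is mounted at the origin on the work surface. World frame = base frame: x ahead of the robot, y to its left, z up, the work surface at z = 0. Lengths are in m, angles in rad, forces in N, time in s.
With the tool pointing down it reaches from about 0.375 to 0.9 m from the base axis. Payload 3.1 kg.
Tool frame: the origin (TCP) lies at the centre of the arm's flange, where the gripper is bolted on; the fingertips stand 173 mm ahead of it and the grasp point (between the pads) lies 155 mm ahead of it; z points along the fingers, y is the direction in which the jaws open and shut (so a half turn about z gives the same grasp; the last joint's range is limited). The gripper opens to 85 mm and grips with 20 to 120 N. Pads are 22 mm wide; open, the fingers measure 114 mm over their backs; the gripper's body (76 mm by 85 mm) begins 54 mm behind the grasp point. The pads swing forward as they close: fully open they stand 13 mm farther back than shut.
Start: joints at [-1.526, 0.527, 1.433, -0, 1.181, -0.178], TCP at [0.139, -0.609, 0.405] pointing down, gripper open.
Joint ranges: [-3.08, 3.08], [-0.75, 2.2], [0.22, 2.44], [-1.43, 4.57], [0, 2.65], [-2.85, 2.85]. Speed limits (rad/s): [2.79, 2.79, 3.14, 3.14, 3.14, 3.14].

## Interface

Orientations are given as a unit quaternion [w, x, y, z].
In Python, from cell import env, eyes, spotter gives the robot as it stands.
- The arm moves only by the tool servo_tool, never from a script. Its argument "rows" is a list of rows, each a list of 7 numbers: the opening in per cent of the stroke, from 0 (shut) to 100 (fully open), then the shift along the tool's x, y, z normalised to -1 to 1, where 1 is 15 cm, then the turn, a rotation vector about the tool's x, y, z normalised to -1 to 1, where 1 is 90 degrees. In form: [[hand, x, y, z, ax, ay, az], ...]. A call has exactly 8 rows; each row is the pose to reach, as a shift and turn from the pose commanded when the call began, along the tool's axes at that moment; what a row does not reach only later rows make up. A row lasts 1/8 s, in which the tool goes at most 62.5 mm and 10.7 degrees, less where a joint would pass 70% of its speed; a pose out of reach is approached as far as the arm can. A call with a number of a shift or a turn outside -1 to 1 is refused whole. A call with a gripper value outside its range is refused whole. The fingers move at their own pace and stop on an object; "grip_force" is the grip in N (left out, the last holds). Time passes only in rows, so rows that repeat a pose let the fingers close, or fill a call up. It gives the time, the measured TCP pose, the force and the opening at its end, in the units of the state.
- env.observe(): the state, without advancing time (a new reading comes with each control period).
- eyes.snapshot(name): name is "scene" or "top" or "wrist"; returns a dict with "img" (420x560x3 uint8, red, green, blue), "intrinsics" (3x3 intrinsics, pixels), "D" ([k1, k2, p1, p2, k3] as OpenCV has them; the pictures are not rectified), "eye" and "attitude" of the camera in the world; the wrist camera has in their place "mount" (4x4, takes a point from camera to tool coordinates, whose origin is the TCP and whose axes are the flange's). Camera axes: x right, y down, z forward; pixel columns grow to the right and rows downward; lengths in m; the calibration is good to about 2 mm. A picture is of the moment at which its call begins: read the wrist's pose just before it. There is no depth.
- env.sign_off(): hands the job in, once; it reports no verdict.
Trained networks look in the newest picture that a camera, given by its name, has taken for a name from the list of things; names that differ only in an ending like _2 or _b are one class to them, and where a whole thing is asked for, a point or a joint stands for the part that bears it (a point fixed in the world has none). Each returns a list of dicts, best first, with "confidence" (0 to 1); they miss things now and then, are a little off and sometimes report something else, mostly with a low value. They report only what shows in the picture. A call takes as long as a camera call. They do not tell look-alikes from the thing itself.
- spotter.silhouettes(camera, target): "region" (420x560 bool, what is visible of it) and "position" ([row, column] in pixels, amid what is visible of it).
- spotter.mark_of(camera, target): "position" ([row, column] in pixels: a listed point, or the origin of a listed thing).
The state is a dict: "time_s": time; "qpos": joint angles; "qvel": joint speeds; "joint_torque": joint torques, N m; "tool_pos": TCP position; "tcp_rot": TCP orientation; "force": force on the tool from outside, world axes, zero at the start; "ft_torque": the same for the moment, N m; "width": finger opening in m.
Only numpy, scipy, OpenCV 4.12 (cv2) and the standard library are available. Lean on these libraries where they do the work, as an engineer would, in place of code of your own. Each camera call takes 0.05 s, during which the arm holds its last target. There are 200 camera calls.

## Task

Dry-fit the unglazed clay table lantern on the round grey banding wheel, working upwards from the bottom: first its round foot in the middle of the wheel, then the square lamp chamber on the foot, then the wide octagonal roof on the chamber, and last the small pointed finial on the roof's neck. Each part stands upright with the short peg under it dropped fully into the hollow of the part below, so that no gap is left. Let go of everything, and do not push or knock over the painted cup or the small white glaze bowl.

Things in the scene. Friction and masses are not known exactly. Their poses are not given: they have to be found in the camera images.
- base: Lantern foot: pale unglazed clay, round, 55 mm high, 240 g. 90 mm across at the bottom, waist 48 mm, at the top a round cap 60 mm across from 36 to 55 mm height (grip across the cap from any side, at 48 mm height). Its top has a round hollow 44 mm across, 8 mm deep. Origin: centre of the underside; z up.
- chamber: Lamp chamber: pale clay, 55 mm high, 200 g. Beneath, a round peg 30 mm across, 5 mm high, chamfered; above it a 60 x 60 mm square body, a 20 mm wide window in each side at 13 to 38 mm height, closed above (grip two flat sides at 45 mm). Top: round hole 44 mm across. Origin: centre of peg's underside; z up, x, y square to the sides. Seated: origin 50 mm above the foot's. May face any way.
- roof: Roof: pale clay, 45 mm high, 200 g. Beneath, a peg 30 mm across, 5 mm high, chamfered; octagonal brim 100 mm across its corners at 5 to 10 mm height, sloping up to 18 mm at a round neck 40 mm across that ends at 45 mm (grip it at 42 mm, clear of the brim). Neck top: hollow 28 mm across, 8 mm deep. Origin: centre of peg's underside; z up. Seated: origin 50 mm above the chamber's.
- finial: Finial: pale clay bud, 40 mm high, 60 g. Beneath, a peg 16 mm across, 5 mm high, chamfered; straight round body 36 mm across from 5 to 20 mm height, then tapering to a point (grip the straight body with the gripper's centre at 26 mm height). Origin: centre of the peg's underside; z up. Seated: origin 40 mm above the roof's.
- wheel: The banding wheel (decorator's turntable): a flat grey disc 150 mm across with engraved rings, on a dark cast foot. Heavy, does not turn or move; its top is 45 mm above the table. Origin: centre of the underside, on the table; z up.
- wheel_top (a point): Middle of the banding wheel's top face, 45 mm above the table.
- bat: A flat octagonal plywood board about 156 mm across and 12 mm thick, fixed on the table; the painted cup stands on it. Not used. Origin: centre of the underside; z up.
- cup: White cup with blue painted lines, 70 mm across at the rim, 54 mm at the foot and 70 mm high, standing on the octagonal board. To be left alone. Origin: centre of the underside; z up.
- glaze_bowl: Small open bowl, glossy white, 72 mm across and 35 mm high, standing on the table near the robot on its left. To be left alone. Origin: centre of the underside; z up.
There are look-alikes about, which are no part of the job. Leave any green or turquoise look-alike of the chamber alone.

How it is judged:
On the way, in this order (a step that is already met when the one before it is completed fails the run):
1. the foot stands in the middle of the banding wheel (z of base in the frame of wheel_top between -0.003 and 0.003 m and horizontal distance between base and wheel_top below 0.015 m and angle between base's own z axis and vertical below 0.08 rad), for 0.2 s.
2. the square chamber is seated on the foot (all of step 1 and z of chamber in the frame of base between 0.047 and 0.053 m and horizontal distance between chamber and base below 0.01 m and angle between chamber's own z axis and vertical below 0.08 rad), for 0.2 s.
3. the roof is seated on the chamber (all of step 2 and z of roof in the frame of chamber between 0.047 and 0.053 m and horizontal distance between roof and chamber below 0.01 m and angle between roof's own z axis and vertical below 0.08 rad), for 0.2 s.
4. the finial is seated on the roof (all of step 3 and z of finial in the frame of roof between 0.037 and 0.043 m and horizontal distance between finial and roof below 0.009 m and angle between finial's own z axis and vertical below 0.08 rad), for 0.2 s.
At the end, for the whole second after the job is handed in: Foot on the wheel within 15 mm of its middle; chamber on foot and roof on chamber within 10 mm of the axis below, finial on roof within 9 mm; each seated height within 3 mm (50, 50, 40 mm origin to origin); all upright within 0.08 rad, at rest and released (all of step 4 and linear speed of each of base, chamber, roof, finial below 0.02 m/s); the robot touches nothing.
It fails at once if the painted cup is pushed more than 30 mm or tipped (distance of cup from where it was at the start of the episode above 0.03 m or angle between cup's own z axis and vertical above 0.5 rad).
It fails at once if the glaze bowl is pushed more than 30 mm or tipped (distance of glaze_bowl from where it was at the start of the episode above 0.03 m or angle between glaze_bowl's own z axis and vertical above 0.5 rad).
It also fails if it takes over 122 s, if anything falls off the work surface, if the arm or the gripper's body presses on something with over 40 N, if the wrist force passes 120 N, or if a joint passes its speed limit or range.

## Working session

There is one attempt and no reset: what is moved stays moved. The work goes in short steps, Python scripts to look and compute and a tool call to move; the robot and the scene stay as the last step left them, time stands still between calls to the robot, and variables do not carry over. Pictures are saved under pics/ and viewed, on a budget of 14 in all, crops included, one or two more only if the job needs it, and the job is handed in when it is done.

Besides the shell and the picture viewer there is one more tool, called after "Emit:" as name(argument=value, ...), one argument or row to a line, values as JSON. servo_tool: Moves the arm, as the interface text tells. Scaled input: -1 to 1 covers 15 cm each way for a shift and 90 degrees each way for a turn. Its arguments: {"type":"object","properties":{"rows":{"type":"array"},"grip_force":{"type":"number"}},"required":["rows"]}

```bash
mkdir -p pics; ls; cat > h.py <<'E'
import numpy as np, cv2
from scipy.spatial.transform import Rotation as R
from cell import env, eyes, spotter
NAMES=["base","chamber","roof","finial","wheel","bat","cup","glaze_bowl"]
def rot(a):
    a=np.array(a,float)
    return a if a.shape==(3,3) else R.from_quat(np.roll(a,-1)).as_matrix()
def snap(n):
    o=env.observe(); s=eyes.snapshot(n)
    if 'mount' in s:
        T=np.eye(4);T[:3,:3]=rot(o['tcp_rot']);T[:3,3]=o['tool_pos'];T=T@np.array(s['mount']);s['E']=T[:3,3];s['A']=T[:3,:3]
    else: s['E']=np.array(s['eye'],float);s['A']=rot(s['attitude'])
    return s
def onz(s,rc,z):
    p=cv2.undistortPoints(np.array([[[rc[1],rc[0]]]],float),np.array(s['intrinsics'],float),np.array(s['D'],float))[0,0]
    d=s['A']@np.array([p[0],p[1],1]); return s['E']+d*(z-s['E'][2])/d[2]
def proj(s,P):
    P=np.atleast_2d(np.array(P,float)); rv=cv2.Rodrigues(s['A'].T)[0]; t=-s['A'].T@s['E']
    return cv2.projectPoints(P,rv,t,np.array(s['intrinsics'],float),np.array(s['D'],float))[0][:,0]
def save(s,f,c=None,k=1):
    im=s['img'][:,:,::-1]
    if c: im=im[c[0]:c[1],c[2]:c[3]]
    cv2.imwrite('pics/'+f,cv2.resize(np.ascontiguousarray(im),None,fx=k,fy=k,interpolation=cv2.INTER_CUBIC))
E
python3 - <<'E'
from h import *
for n in ("scene","top"):
    s=snap(n); save(s,n+'0.png'); print(n,s['E'],s['A'][:,2])
    for t in NAMES:
        print(t,'SIL',[(round(r['confidence'],2),np.round(r['position']).tolist(),int(r['region'].sum())) for r in spotter.silhouettes(n,t)][:4],
         'MARK',[(round(r['confidence'],2),np.round(r['position']).tolist(),np.round(onz(s,r['position'],0),3)[:2].tolist()) for r in spotter.mark_of(n,t)][:4])
    r=spotter.mark_of(n,'wheel_top');print('wt',[(q['confidence'],onz(s,q['position'],.045)) for q in r][:2])
E
```

```text
pics
scene [ 1.20069086 -0.29535992  0.65425499] [-0.66391909  0.33465586 -0.66874278]
base SIL [(0.89, [189.0, 268.0], 809), (0.31, [177.0, 352.0], 822)] MARK [(0.66, [194.0, 267.0], [0.466, 0.023])]
chamber SIL [(0.82, [317.0, 287.0], 1399), (0.73, [299.0, 194.0], 1462), (0.65, [274.0, 254.0], 1207), (0.57, [230.0, 285.0], 935)] MARK [(0.94, [238.0, 287.0], [0.636, -0.005]), (0.93, [284.0, 253.0], [0.724, -0.129]), (0.82, [307.0, 196.0], [0.725, -0.252]), (0.79, [326.0, 288.0], [0.845, -0.106])]
roof SIL [] MARK [(0.97, [157.0, 379.0], [0.453, 0.399])]
finial SIL [(0.69, [236.0, 101.0], 240)] MARK [(0.54, [239.0, 104.0], [0.449, -0.39])]
wheel SIL [(0.74, [245.0, 180.0], 3123)] MARK [(0.67, [255.0, 184.0], [0.579, -0.236])]
bat SIL [(0.83, [200.0, 359.0], 1425)] MARK [(0.88, [194.0, 358.0], [0.574, 0.239])]
cup SIL [] MARK [(0.82, [191.0, 350.0], [0.552, 0.229]), (0.49, [240.0, 186.0], [0.536, -0.219])]
glaze_bowl SIL [(0.79, [157.0, 315.0], 357), (0.28, [153.0, 379.0], 566)] MARK [(0.87, [165.0, 313.0], [0.404, 0.2])]
wt [(0.82, array([ 0.57673929, -0.2250645 ,  0.045     ]))]
top
[... 314 characters left out ...]
.0], [0.848, -0.108]), (0.84, [191.0, 342.0], [0.734, -0.123]), (0.7, [225.0, 292.0], [0.64, -0.005]), (0.62, [198.0, 393.0], [0.728, -0.25])]
roof SIL [(0.59, [285.0, 117.0], 1203)] MARK [(0.77, [286.0, 114.0], [0.455, 0.408])]
finial SIL [] MARK [(0.63, [312.0, 450.0], [0.455, -0.397])]
wheel SIL [(0.7, [309.0, 200.0], 772), (0.68, [252.0, 388.0], 3131)] MARK [(0.66, [255.0, 384.0], [0.583, -0.234]), (0.21, [238.0, 200.0], [0.589, 0.215])]
bat SIL [(0.85, [233.0, 206.0], 2177)] MARK [(0.84, [239.0, 199.0], [0.588, 0.215])]
cup SIL [] MARK []
glaze_bowl SIL [(0.91, [307.0, 200.0], 733)] MARK [(0.63, [309.0, 199.0], [0.421, 0.196])]
wt [(0.89, array([ 0.5762584 , -0.22644289,  0.045     ]))]
```

View pics/scene0.png

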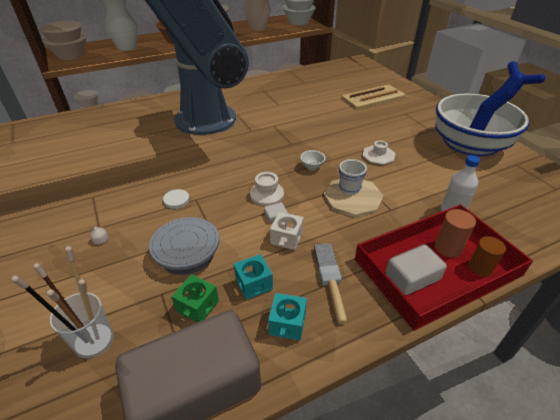

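View pics/top0.png

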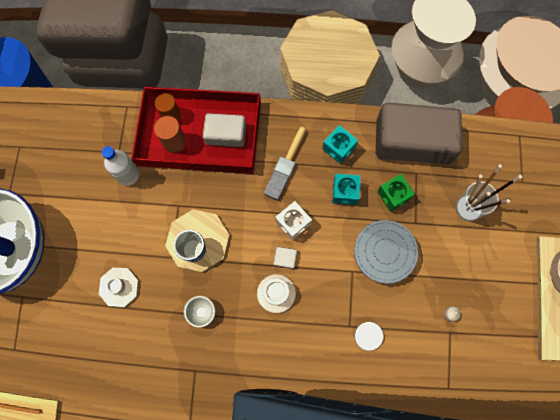

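The pale square box at scene (230,286) / top (219,294) is the chamber. Its look-alikes are two turquoise boxes at top (189,347) and (143,340) and a green one at (192,397). The foot is at top (293,276), not the bowl (312,200) or the white disc (336,369). The roof is at top (287,118), the finial at (313,453) and the wheel at (252,387). A small grey block at top (258,285) stands between foot and chamber.

```bash
cat >> h.py <<'E'
def go(x,y,z,yaw=None,n=1):
    """shift/turn numbers from the present pose to grasp point (x,y,z), tool down, jaw axis (tool y) at yaw degrees"""
    o=env.observe();A=rot(o['tcp_rot']);p=np.array(o['tool_pos'])
    d=A.T@(np.array([x,y,z+.155])-p)/.15
    if yaw is None: yaw=np.degrees(np.arctan2(A[1,1],A[0,1]))
    best=None
    for k in (0,180):
        a=np.radians(yaw+k); Y=np.array([np.cos(a),np.sin(a),0]);Z=np.array([0,0,-1.]);B=np.c_[np.cross(Y,Z),Y,Z]
        v=R.from_matrix(A.T@B).as_rotvec()/(np.pi/2)
        if best is None or np.linalg.norm(v)<np.linalg.norm(best): best=v
    print('go',np.round(d,4),np.round(best,4),'q6',round(o['qpos'][5],3))
def st():
    o=env.observe();A=rot(o['tcp_rot']);print('t',round(o['time_s'],2),'gp',np.round(np.array(o['tool_pos'])+.155*A[:,2],4),'yaw',round(np.degrees(np.arctan2(A[1,1],A[0,1])),2),'zx',np.round(A[:2,2],4),'w',round(o['width'],4),'F',np.round(o['force'],1),'q',np.round(o['qpos'],2))
def circ(s,rc0,z,name,tgt):
    pass
E
python3 - <<'E'
from h import *
st();go(.474,.02,.25);go(.474,.02,.25,90)
s=snap('wrist');print(np.round(s['mount'],3),s['intrinsics'])
s2=snap('top')
x0,x1,y0,y1=235,345,190,320
save(s2,'crop.png',(185,325,225,335),4)
E
```

```text
t 1.8 gp [ 0.1387 -0.6094  0.2497] yaw -77.18 zx [-0.  0.] w 0.0855 F [-0.2 -0.7  0.1] q [-1.53  0.53  1.43 -0.    1.18 -0.18]
go [ 3.1106e+00 -3.5952e+00 -1.9000e-03] [-0.  0.  0.] q6 -0.178
go [ 3.1106e+00 -3.5952e+00 -1.9000e-03] [-0.      0.      0.1425] q6 -0.178
[[-0.001 -0.966 -0.258  0.066]
 [ 1.    -0.001 -0.002  0.   ]
 [ 0.002 -0.258  0.966  0.031]
 [ 0.     0.     0.     1.   ]] [[374.51131001   0.         278.62690787]
 [  0.         374.51131001 204.69143094]
 [  0.           0.           1.        ]]
```

View pics/crop.png

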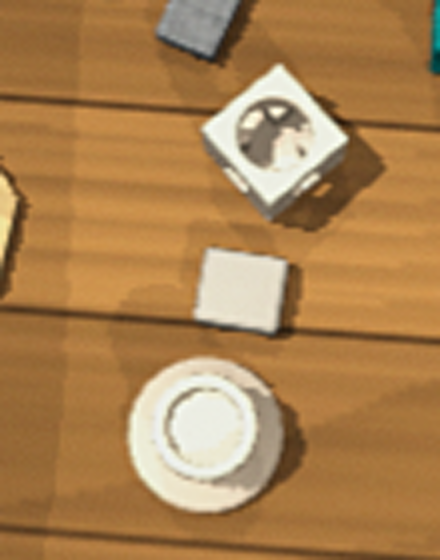

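Crop: the pale chamber's corners, in crop pixels, are about (280,65), (347,138), (272,218) and (202,132). The foot's cap ring is centred near (205,427), and the thin grey block sits between them. The choice is confirmed, so I'm moving over the foot.

Emit:
servo_tool(
  rows=[
    [100,0.1,-0.11,0,0,0,0],
    [100,0.2,-0.22,0,0,0,0],
    [100,0.3,-0.34,0,0,0,0],
    [100,0.39,-0.45,0,0,0,0],
    [100,0.49,-0.56,0,0,0,0],
    [100,0.58,-0.67,0,0,0,0],
    [100,0.68,-0.79,0,0,0,0],
    [100,0.78,-0.9,0,0,0,0],
  ],
  grip_force=40,
)

```text
time_s: 2.9
tool_pos: [0.2235, -0.4504, 0.4047]
tcp_rot: [-0.0, 0.994, 0.112, 0.0]
force: [-0.1, -0.6, 0.2]
width: 0.0853
```

Emit:
servo_tool(
  rows=[
    [100,0.1,-0.11,0,0,0,0],
    [100,0.2,-0.22,0,0,0,0],
    [100,0.3,-0.34,0,0,0,0],
    [100,0.39,-0.45,0,0,0,0],
    [100,0.49,-0.56,0,0,0,0],
    [100,0.58,-0.67,0,0,0,0],
    [100,0.68,-0.79,0,0,0,0],
    [100,0.78,-0.9,0,0,0,0],
  ],
)

```text
time_s: 3.9
tool_pos: [0.3074, -0.2928, 0.4047]
tcp_rot: [0.0, 0.994, 0.112, 0.0]
force: [0.1, -0.6, 0.4]
width: 0.0856
```

Emit:
servo_tool(
  rows=[
    [100,0.1,-0.11,0,0,0,0],
    [100,0.2,-0.22,0,0,0,0],
    [100,0.3,-0.34,0,0,0,0],
    [100,0.39,-0.45,0,0,0,0],
    [100,0.49,-0.56,0,0,0,0],
    [100,0.58,-0.67,0,0,0,0],
    [100,0.68,-0.79,0,0,0,0],
    [100,0.78,-0.9,0,0,0,0],
  ],
)

```text
time_s: 4.9
tool_pos: [0.3913, -0.1352, 0.4047]
tcp_rot: [0.0, 0.994, 0.112, 0.0]
force: [0.1, 0.7, -0.7]
width: 0.0856
```

Emit:
servo_tool(
  rows=[
    [100,0.1,-0.11,0,0,0,0.02],
    [100,0.2,-0.22,0,0,0,0.04],
    [100,0.3,-0.34,0,0,0,0.06],
    [100,0.39,-0.45,0,0,0,0.08],
    [100,0.49,-0.56,0,0,0,0.1],
    [100,0.58,-0.67,0,0,0,0.12],
    [100,0.68,-0.79,0,0,0,0.1425],
    [100,0.78,-0.9,0,0,0,0.1425],
  ],
)

```text
time_s: 5.9
tool_pos: [0.4752, 0.0224, 0.4047]
tcp_rot: [0.0, 1.0, 0.0, 0.0]
force: [-0.0, -0.3, -0.3]
width: 0.0854
```

```bash
python3 - <<'E'
from h import *
st()
s=snap('wrist');save(s,'w1.png')
for t in ('base','chamber'):
    for r in spotter.silhouettes('wrist',t)[:3]: print(t,r['confidence'],np.round(r['position']),r['region'].sum())
    for r in spotter.mark_of('wrist',t)[:3]: print('mark',t,r['confidence'],np.round(r['position']),onz(s,r['position'],0))
t=snap('top')
print('top cap',onz(t,(291.4,276),.055),'cham',onz(t,(219.2,293.5),.055))
E
```

```text
t 5.9 gp [0.4752 0.0224 0.2497] yaw -90.0 zx [ 0. -0.] w 0.0854 F [-0.  -0.3 -0.3] q [-0.19  0.33  1.8  -0.    1.02  1.38]
base 0.82 [179. 282.] 6427
base 0.31 [ 11. 312.] 1705
mark base 0.78 [177. 281.] [0.47103825 0.02038491 0.        ]
chamber 0.7 [  9. 310.] 1628
top cap [0.46976091 0.01772274 0.055     ] cham [ 0.64025325 -0.00932665  0.055     ]
```

View pics/w1.png

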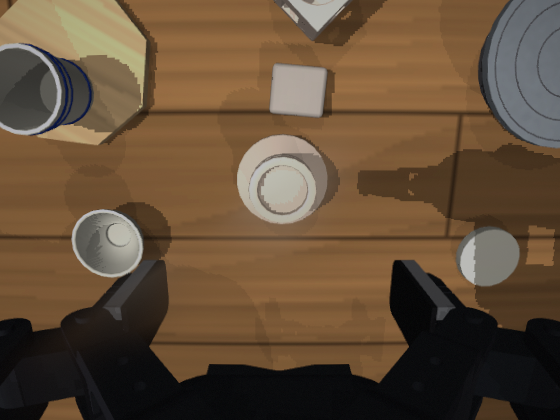

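The wrist view shows the cap ring centred at about (282,189) with the foot's base ring at (282,180). The bowl is at (108,243) and the cup at (45,88), both clear of the fingers.

```bash
python3 - <<'E'
from h import *
s=snap('wrist')
print(onz(s,(189.5,282),.055),onz(s,(179.5,282),.004))
p=(onz(s,(189.5,282),.055)+onz(s,(179.5,282),.004))/2
go(p[0],p[1],.048)
E
```

```text
[0.46934725 0.01853019 0.055     ] [0.46817726 0.01818463 0.004     ]
go [-0.0394  0.0154  1.3445] [ 0.0001  0.0003 -0.    ] q6 1.379
```

```bash
python3 - <<'E'
from h import *
for i in range(3): st();eyes.snapshot('wrist')
E
```

```text
t 6.25 gp [0.4747 0.0207 0.2497] yaw -90.04 zx [-0.0005 -0.0001] w 0.0854 F [-0.  -0.6 -0.1] q [-0.19  0.33  1.8  -0.    1.02  1.38]
t 6.3 gp [0.4748 0.0206 0.2497] yaw -90.05 zx [-0.0003 -0.0001] w 0.0854 F [ 0.5  0.  -0.6] q [-0.19  0.33  1.8  -0.    1.02  1.38]
t 6.35 gp [0.4749 0.0205 0.2497] yaw -90.06 zx [-0.0002 -0.0001] w 0.0853 F [ 0.9  0.1 -0.1] q [-0.19  0.33  1.8  -0.    1.02  1.38]
```

Emit:
servo_tool(
  rows=[
    [100,-0.01,0,0.12,0,0,0],
    [100,-0.02,0,0.25,0,0,0],
    [100,-0.03,0,0.4,0,0,0],
    [100,-0.035,0.007,0.55,0,0,0],
    [100,-0.035,0.007,0.7,0,0,0],
    [100,-0.035,0.007,0.8,0,0,0],
    [100,-0.035,0.007,0.88,0,0,0],
    [100,-0.035,0.007,0.945,0,0,0],
  ],
)

```text
time_s: 7.4
tool_pos: [0.4701, 0.0197, 0.2625]
tcp_rot: [0.0, 1.0, -0.0, 0.0]
force: [0.6, -0.8, 0.2]
width: 0.0855
```

Emit:
servo_tool(
  rows=[
    [100,0,0,0.1,0,0,0],
    [100,0,0,0.2,0,0,0],
    [100,0,0,0.3,0,0,0],
    [100,0,0,0.4,0,0,0],
    [20,0,0,0.4,0,0,0],
    [20,0,0,0.4,0,0,0],
    [20,0,0,0.4,0,0,0],
    [20,0,0,0.4,0,0,0],
  ],
)

```text
time_s: 8.4
tool_pos: [0.4701, 0.02, 0.2032]
tcp_rot: [0.0, 1.0, 0.0, 0.0]
force: [0.8, 0.1, -1.9]
width: 0.0581
```

Emit:
servo_tool(
  rows=[
    [20,0,0,0,0,0,0],
    [20,0,0,0,0,0,0],
    [20,0,0,-0.05,0,0,0],
    [20,0,0,-0.1,0,0,0],
    [20,0,0,-0.2,0,0,0],
    [20,0,0,-0.35,0,0,0],
    [20,0,0,-0.5,0,0,0],
    [20,0,0,-0.6,0,0,0],
  ],
)

```text
time_s: 9.4
tool_pos: [0.4699, 0.02, 0.295]
tcp_rot: [0.0, 1.0, -0.0, 0.001]
force: [-0.0, 0.2, -1.9]
width: 0.0584
```

```bash
python3 - <<'E'
from h import *
st();go(.5765,-.226,.138);s=snap('wrist');save(s,'w2.png')
for n in ('top','scene'):
    s=snap(n)
    # rough fit of wheel by its silhouette
    r=[q for q in spotter.silhouettes(n,'wheel') if q['region'].sum()>2000][0]
    c=max(cv2.findContours(r['region'].astype(np.uint8),0,1)[0],key=cv2.contourArea);e=cv2.fitEllipse(c)
    print(n,e,onz(s,e[0][::-1],.043)); print([onz(s,q['position'],.045) for q in spotter.mark_of(n,'wheel_top')[:1]])
E
```

```text
t 9.4 gp [0.4702 0.02   0.14  ] yaw -90.0 zx [ 0.0021 -0.0004] w 0.0584 F [-0.   0.2 -1.9] q [-0.2   0.51  1.92  0.    0.72  1.38]
go [0.7106 1.6401 0.0153] [ 0.0003 -0.0013  0.    ] q6 1.375
top ((385.6982727050781, 251.33963012695312), (62.064247131347656, 63.46173095703125), 154.5634765625) [ 0.58266187 -0.22918973  0.043     ]
[array([ 0.57880018, -0.21907458,  0.045     ])]
scene ((184.3093719482422, 245.72763061523438), (55.698753356933594, 69.10140991210938), 75.3362045288086) [ 0.59534093 -0.23190853  0.043     ]
[array([ 0.57554522, -0.22473027,  0.045     ])]
```

View pics/w2.png

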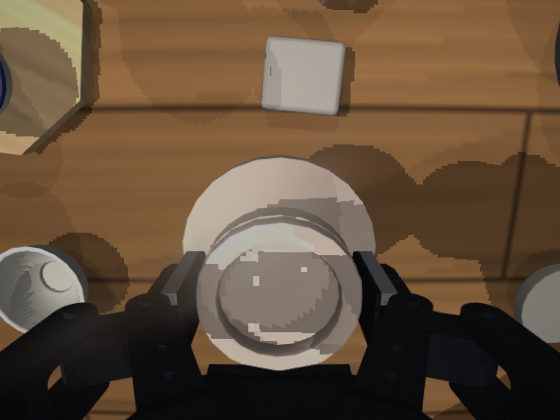

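Wrist view: the foot is held squarely between the pads (cap centre about (279,295)) and carried clear. Next I'll look at the wheel from close by.

Emit:
servo_tool(
  rows=[
    [20,0.02,0.08,-0.05,0,0,0],
    [20,0.04,0.16,-0.1,0,0,0],
    [20,0.06,0.25,-0.15,0,0,0],
    [20,0.08,0.35,-0.2,0,0,0],
    [20,0.1,0.45,-0.25,0,0,0],
    [20,0.1,0.55,-0.3,0,0,0],
    [20,0.1,0.65,-0.35,0,0,0],
    [20,0.1,0.75,-0.4,0,0,0],
  ],
)

```text
time_s: 10.75
tool_pos: [0.4848, -0.0935, 0.3534]
tcp_rot: [-0.0, 1.0, -0.0, -0.0]
force: [0.1, 0.1, -2.1]
width: 0.0578
```

Emit:
servo_tool(
  rows=[
    [20,0.02,0.1,0,0,0,0],
    [20,0.04,0.2,0,0,0,0],
    [20,0.06,0.3,0,0,0,0],
    [20,0.08,0.4,0,0,0,0],
    [20,0.1,0.5,0,0,0,0],
    [20,0.1,0.6,0,0,0,0],
    [20,0.1,0.68,0,0,0,0],
    [20,0.1,0.72,0,0,0,0],
  ],
)

```text
time_s: 11.75
tool_pos: [0.4999, -0.2014, 0.3529]
tcp_rot: [-0.0, 1.0, -0.0, -0.0]
force: [-0.2, 0.5, -2.0]
width: 0.0583
```

```bash
python3 - <<'E'
from h import *
st()
for i in range(3): eyes.snapshot('wrist')
st();s=snap('wrist');save(s,'w3.png')
for q in spotter.mark_of('wrist','wheel_top')[:2]: print(q['confidence'],q['position'],onz(s,q['position'],.045))
np.save('s3.npy',s,allow_pickle=True)
E
```

```text
t 11.75 gp [ 0.4999 -0.2014  0.1979] yaw -90.04 zx [-0.      0.0001] w 0.0583 F [-0.2  0.5 -2. ] q [-0.59  0.48  1.7   0.    0.96  0.98]
t 11.9 gp [ 0.4998 -0.2006  0.1979] yaw -90.03 zx [-0.0002  0.0004] w 0.0582 F [-0.3  1.1 -1.5] q [-0.59  0.48  1.7   0.    0.96  0.98]
```

View pics/w3.png

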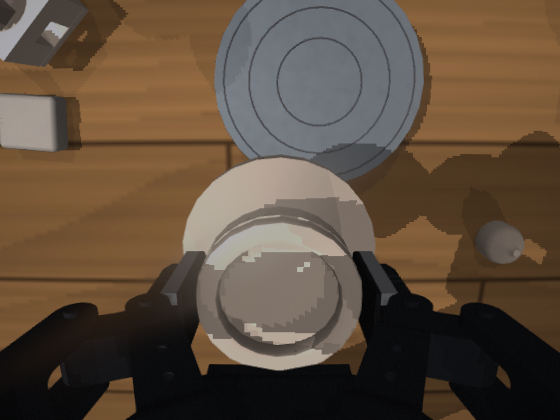

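Wheel's inner ring is centred at (319.5,82), spanning x 277–362 and y 38–126. The foot is still held upright, and the finial shows at (499,242).

```bash
python3 - <<'E'
from h import *
s=np.load('s3.npy',allow_pickle=True).item()
w=onz(s,(82,319.5),.045);print(w,onz(s,(38,319.5),.045)-w,onz(s,(126,319.5),.045)-w,onz(s,(82,249),.045)-w,onz(s,(82,390),.045)-w)
c=onz(s,(295.5,279),.2047);print('cap',c, 'brim',onz(s,(250,279),.152))
print('finial',onz(s,(242,499),.02))
st();go(w[0],w[1],.0945)
E
```

```text
[ 0.58200008 -0.22905451  0.045     ] [0.02945857 0.00062255 0.        ] [-0.03078882 -0.00070453  0.        ] [6.21705296e-05 4.99937776e-02 0.00000000e+00] [ 0.00031293 -0.05030979  0.        ]
cap [ 0.50189632 -0.20047945  0.2047    ] brim [ 0.49775694 -0.2003878   0.152     ]
finial [ 0.45122536 -0.39308655  0.02      ]
t 12.0 gp [ 0.4997 -0.2     0.1979] yaw -89.98 zx [-0.0005  0.0005] w 0.0584 F [ 0.4 -1.1 -2. ] q [-0.59  0.48  1.7   0.    0.96  0.98]
go [0.5483 0.1934 0.6891] [-0.0003  0.0003  0.    ] q6 0.982
```

Emit:
servo_tool(
  rows=[
    [20,0.08,0.03,0,0,0,0],
    [20,0.18,0.06,0,0,0,0],
    [20,0.28,0.1,0.05,0,0,0],
    [20,0.38,0.13,0.1,0,0,0],
    [20,0.46,0.16,0.2,0,0,0],
    [20,0.52,0.18,0.3,0,0,0],
    [20,0.547,0.19,0.4,0,0,0],
    [20,0.547,0.19,0.5,0,0,0],
  ],
)

```text
time_s: 13.0
tool_pos: [0.582, -0.229, 0.2765]
tcp_rot: [-0.0, 1.0, -0.0, -0.0]
force: [0.1, -0.1, -2.8]
width: 0.0584
```

Emit:
servo_tool(
  rows=[
    [20,0,0,0.06,0,0,0],
    [20,0,0,0.12,0,0,0],
    [20,0,0,0.16,0,0,0],
    [20,0,0,0.185,0,0,0],
    [20,0,0,0.195,0,0,0],
    [20,0,0,0.195,0,0,0],
    [100,0,0,0.195,0,0,0],
    [100,0,0,0.195,0,0,0],
  ],
)

```text
time_s: 14.0
tool_pos: [0.5823, -0.2292, 0.2494]
tcp_rot: [0.0, 1.0, -0.0, 0.001]
force: [-0.7, -0.2, 0.3]
width: 0.0852
```

Emit:
servo_tool(
  rows=[
    [100,0,0,0,0,0,0],
    [100,0,0,0,0,0,0],
    [100,0,0,-0.1,0,0,0],
    [100,0,0,-0.2,0,0,0],
    [100,0,0,-0.35,0,0,0],
    [100,0,0,-0.5,0,0,0],
    [100,0,0,-0.65,0,0,0],
    [100,0,0,-0.8,0,0,0],
  ],
)

```text
time_s: 15.0
tool_pos: [0.582, -0.229, 0.371]
tcp_rot: [0.0, 1.0, 0.0, 0.001]
force: [0.3, 0.2, -0.1]
width: 0.0857
```

```bash
python3 - <<'E'
from h import *
for i in range(3): eyes.snapshot('wrist')
st();s=snap('wrist');save(s,'w4.png');np.save('s4.npy',s,allow_pickle=True)
go(.60,-.045,.25)
E
```

```text
t 15.15 gp [ 0.583  -0.2296  0.2161] yaw -90.0 zx [ 0.0041 -0.0025] w 0.0854 F [-0.5 -0.3 -0.2] q [-0.55  0.57  1.47 -0.    1.11  1.02]
go [ 0.121  -1.2263 -0.2366] [ 0.0006 -0.0009  0.    ] q6 1.018
```

View pics/w4.png

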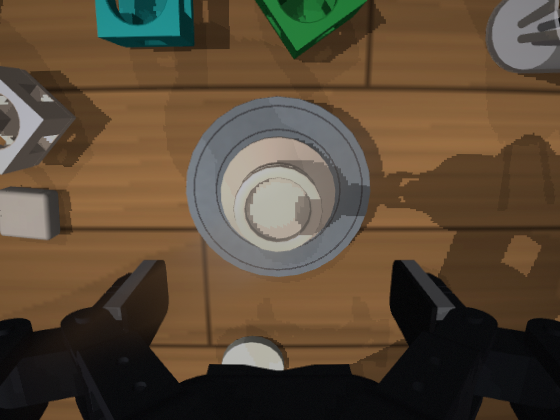

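The foot stands concentric on the wheel: cap centre about (278.5,208.5), disc centre (278.5,186.5), which the height difference explains. Now the chamber pose, from the corners in the earlier top crop.

```bash
python3 - <<'E'
from h import *
s=np.load('s4.npy',allow_pickle=True).item()
print('foot axis',onz(s,(208.5,278.5),.100),onz(s,(209.5,278),.100),'wheel',onz(s,(186.5,278.5),.045))
t=snap('top');px=np.array([[280,65],[347,138],[272,218],[202,132]])/4.
C=np.array([onz(t,(185+p[1]-.4,225+p[0]-.4),.055) for p in px])[:,:2]
print(C.mean(0),[np.linalg.norm(C[i]-C[(i+1)%4]) for i in range(4)],[np.degrees(np.arctan2(*(C[(i+1)%4]-C[i])[::-1]))%90 for i in range(4)])
c=C.mean(0);a=np.mean([np.degrees(np.arctan2(*(C[(i+1)%4]-C[i])[::-1]))%90 for i in range(4)])
st();go(c[0],c[1],.2,a);go(c[0],c[1],.2,a+90)
E
```

```text
foot axis [ 0.5828832  -0.22930205  0.1       ] [ 0.58219244 -0.22896781  0.1       ] wheel [ 0.58622035 -0.22930847  0.045     ]
[ 0.64054334 -0.00911028] [np.float64(0.058852778348143), np.float64(0.06465836863214179), np.float64(0.06533470209762231), np.float64(0.061055279604541664)] [np.float64(45.66010151228761), np.float64(51.73554728906265), np.float64(42.81625130841221), np.float64(46.07474517711465)]
t 15.25 gp [ 0.5816 -0.2288  0.2137] yaw -90.0 zx [-0.0004  0.0002] w 0.0853 F [-0.3  0.1 -0.6] q [-0.55  0.57  1.47 -0.    1.11  1.02]
go [ 0.3924 -1.4647  0.0912] [-0.000e+00  3.000e-04  4.825e-01] q6 1.018
go [ 0.3924 -1.4647  0.0912] [-2.000e-04  2.000e-04 -5.175e-01] q6 1.018
```

Emit:
servo_tool(
  rows=[
    [100,0.02,-0.08,0,0,0,0],
    [100,0.04,-0.17,0,0,0,0],
    [100,0.07,-0.27,0,0,0,0],
    [100,0.1,-0.37,0,0,0,0],
    [100,0.13,-0.47,0,0,0,0],
    [100,0.15,-0.57,0,0,0,0],
    [100,0.18,-0.67,0,0,0,0],
    [100,0.2,-0.76,0,0,0,0],
  ],
)

```text
time_s: 16.25
tool_pos: [0.6123, -0.114, 0.3687]
tcp_rot: [0.0, 1.0, 0.0, 0.0]
force: [-0.5, 0.4, 0.2]
width: 0.0853
```

Emit:
servo_tool(
  rows=[
    [100,0.02,-0.1,0,0,0,0.07],
    [100,0.04,-0.2,0,0,0,0.14],
    [100,0.07,-0.3,0,0,0,0.21],
    [100,0.1,-0.4,0,0,0,0.28],
    [100,0.13,-0.5,0,0,0,0.35],
    [100,0.15,-0.6,0,0,0,0.42],
    [100,0.18,-0.68,0,0,0,0.48],
    [100,0.192,-0.705,0,0,0,0.4825],
  ],
)

```text
time_s: 17.25
tool_pos: [0.641, -0.0083, 0.3687]
tcp_rot: [-0.0, 0.929, -0.369, 0.0]
force: [0.1, -0.5, -0.4]
width: 0.0857
```

```bash
python3 - <<'E'
from h import *
for i in range(6): eyes.snapshot('wrist')
st();s=snap('wrist');save(s,'w5.png');np.save('s5.npy',s,allow_pickle=True);st()
for r in spotter.mark_of('wrist','chamber')[:3]: print(r['confidence'],r['position'],onz(s,r['position'],0))
E
```

```text
t 17.55 gp [ 0.6407 -0.0098  0.2137] yaw -133.43 zx [-0.0002 -0.0002] w 0.0855 F [-0.3 -0.6  0.4] q [-0.19  0.59  1.43 -0.    1.13  2.14]
t 17.6 gp [ 0.6407 -0.0098  0.2137] yaw -133.44 zx [-0.0002 -0.0001] w 0.0853 F [0.4 1.  0.9] q [-0.19  0.59  1.43 -0.    1.13  2.14]
0.93 [178.4, 275.0] [ 0.64401693 -0.00659808  0.        ]
0.78 [7.7, 311.1] [ 0.72810027 -0.12820549  0.        ]
```

View pics/w5.png

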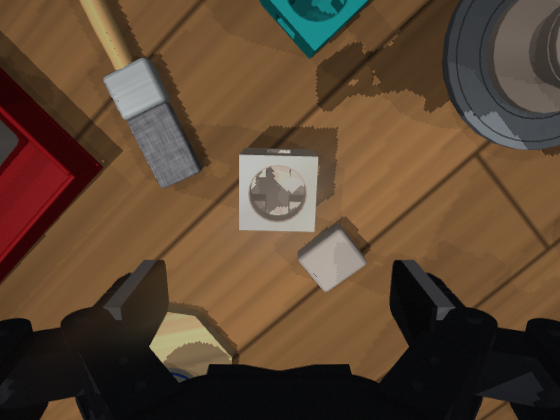

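Chamber is square to the jaws, with top corners at (239,155), (318,156), (316,232) and (239,230) and centre at about (278,193). The little block at (332,260) is clear of the fingers.

```bash
python3 - <<'E'
from h import *
s=np.load('s5.npy',allow_pickle=True).item()
C=np.array([onz(s,p[::-1],.055) for p in ((239,155),(318,156),(316,232),(239,230))])[:,:2];c=C.mean(0);print(c,np.diff(C,axis=0),)
e=C[1]-C[0]+C[2]-C[3];print(np.degrees(np.arctan2(e[1],e[0]))%90)
st();go(c[0],c[1],.045)
E
```

```text
[ 0.64071211 -0.0074746 ] [[-0.04171049 -0.04286964]
 [-0.04410457  0.04179668]
 [ 0.04351179  0.04344797]]
45.365844569723066
t 17.65 gp [ 0.6407 -0.0098  0.2137] yaw -133.45 zx [-0.0001 -0.0001] w 0.0856 F [ 0.7 -0.7  0.4] q [-0.19  0.59  1.43 -0.    1.13  2.14]
go [-0.0107 -0.0111  1.1247] [ 0.0001 -0.      0.    ] q6 2.14
```

Emit:
servo_tool(
  rows=[
    [100,-0.01,-0.011,0.12,0,0,0.013],
    [100,-0.01,-0.011,0.25,0,0,0.013],
    [100,-0.01,-0.011,0.4,0,0,0.013],
    [100,-0.01,-0.011,0.52,0,0,0.013],
    [100,-0.01,-0.011,0.64,0,0,0.013],
    [100,-0.01,-0.011,0.74,0,0,0.013],
    [100,-0.01,-0.011,0.82,0,0,0.013],
    [100,-0.01,-0.011,0.9,0,0,0.013],
  ],
)

```text
time_s: 18.65
tool_pos: [0.6411, -0.0071, 0.2332]
tcp_rot: [-0.0, 0.925, -0.379, 0.0]
force: [-0.6, -0.5, 0.7]
width: 0.0854
```

Emit:
servo_tool(
  rows=[
    [100,0,0,0.08,0,0,0],
    [100,0,0,0.16,0,0,0],
    [100,0,0,0.225,0,0,0],
    [100,0,0,0.225,0,0,0],
    [20,0,0,0.225,0,0,0],
    [20,0,0,0.225,0,0,0],
    [20,0,0,0.225,0,0,0],
    [20,0,0,0.225,0,0,0],
  ],
)

```text
time_s: 19.65
tool_pos: [0.6411, -0.0072, 0.2007]
tcp_rot: [-0.0, 0.925, -0.379, 0.001]
force: [-1.3, -1.0, 3.5]
width: 0.0596
```

Emit:
servo_tool(
  rows=[
    [20,0,0,0,0,0,0],
    [20,0,0,-0.05,0,0,0],
    [20,0,0,-0.15,0,0,0],
    [20,0,0,-0.3,0,0,0],
    [20,0,0,-0.5,0,0,0],
    [20,0,0,-0.7,0,0,0],
    [20,0,0,-0.85,0,0,0],
    [20,0,0,-0.97,0,0,0],
  ],
)

```text
time_s: 20.65
tool_pos: [0.6407, -0.0069, 0.3472]
tcp_rot: [-0.0, 0.925, -0.379, 0.001]
force: [0.9, 0.1, -1.3]
width: 0.0596
```

```bash
python3 - <<'E'
from h import *
for i in range(3): eyes.snapshot('wrist')
st();go(.582,-.2288,.165)
E
```

```text
t 20.8 gp [ 0.6413 -0.0071  0.1915] yaw -134.59 zx [ 0.0021 -0.0003] w 0.0594 F [ 0.8  0.9 -2.2] q [-0.19  0.61  1.45  0.    1.08  2.16]
go [0.7577 1.3291 0.1766] [-0.0008 -0.0011 -0.    ] q6 2.164
```

Emit:
servo_tool(
  rows=[
    [20,0.03,0.05,0,0,0,0],
    [20,0.07,0.12,0,0,0,0],
    [20,0.12,0.21,0,0,0,0],
    [20,0.17,0.3,0,0,0,0],
    [20,0.22,0.39,0,0,0,0],
    [20,0.28,0.49,0,0,0,0],
    [20,0.33,0.58,0,0,0,0],
    [20,0.38,0.665,0,0,0,0],
  ],
)

```text
time_s: 21.8
tool_pos: [0.6111, -0.1192, 0.3455]
tcp_rot: [-0.0, 0.925, -0.38, 0.0]
force: [0.8, 0.7, -1.3]
width: 0.0589
```

Emit:
servo_tool(
  rows=[
    [20,0.05,0.09,0,0,0,0],
    [20,0.1,0.18,0,0,0,0],
    [20,0.15,0.27,0,0,0,0],
    [20,0.2,0.36,0,0,0,0],
    [20,0.26,0.46,0,0,0,0],
    [20,0.31,0.55,0,0,0,0],
    [20,0.35,0.63,0,0,0,0],
    [20,0.378,0.664,0,0,0,0],
  ],
)

```text
time_s: 22.8
tool_pos: [0.5815, -0.2298, 0.3454]
tcp_rot: [-0.0, 0.925, -0.38, -0.0]
force: [0.8, 0.1, -1.8]
width: 0.0593
```

```bash
python3 - <<'E'
from h import *
for i in range(4): eyes.snapshot('wrist')
st();go(.582,-.2288,.1407)
E
```

```text
t 23.0 gp [ 0.5819 -0.2286  0.1904] yaw -134.6 zx [-0.0001  0.0005] w 0.0591 F [ 0.1 -0.2 -2.3] q [-0.55  0.6   1.49  0.    1.06  1.8 ]
go [1.300e-03 2.000e-04 3.313e-01] [-0.0002  0.0003  0.    ] q6 1.796
```

Emit:
servo_tool(
  rows=[
    [20,0,0,0.05,0,0,0],
    [20,0,0,0.11,0,0,0],
    [20,0,0,0.18,0,0,0],
    [20,0,0,0.23,0,0,0],
    [20,0,0,0.27,0,0,0],
    [20,0,0,0.3,0,0,0],
    [20,0,0,0.32,0,0,0],
    [20,0,0,0.33,0,0,0],
  ],
)

```text
time_s: 24.0
tool_pos: [0.5819, -0.2289, 0.296]
tcp_rot: [0.0, 0.925, -0.379, 0.0]
force: [-1.5, 0.5, 4.5]
width: 0.059
```

Emit:
servo_tool(
  rows=[
    [20,0,0,0,0,0,0],
    [100,0,0,0,0,0,0],
    [100,0,0,0,0,0,0],
    [100,0,0,0,0,0,0],
    [100,0,0,-0.1,0,0,0],
    [100,0,0,-0.25,0,0,0],
    [100,0,0,-0.4,0,0,0],
    [100,0,0,-0.55,0,0,0],
  ],
)

```text
time_s: 25.0
tool_pos: [0.5819, -0.2288, 0.3804]
tcp_rot: [0.0, 0.925, -0.379, 0.001]
force: [0.4, 1.0, 0.6]
width: 0.0854
```

```bash
python3 - <<'E'
from h import *
for i in range(4): eyes.snapshot('wrist')
st();s=snap('wrist');save(s,'w6.png');np.save('s6.npy',s,allow_pickle=True)
go(.455,.2,.25,90);go(.455,.2,.25,0);go(.455,.4,.2,-60)
E
```

```text
t 25.2 gp [ 0.582  -0.2289  0.2242] yaw -134.6 zx [ 0.0013 -0.0008] w 0.0854 F [-0.2 -0.7  0.3] q [-0.55  0.56  1.46  0.    1.13  1.8 ]
go [-2.6074 -1.4424 -0.1769] [-1.000e-04  4.000e-04 -4.955e-01] q6 1.796
go [-2.6074 -1.4424 -0.1769] [2.000e-04 3.000e-04 5.045e-01] q6 1.796
go [-3.5434 -2.3919  0.1569] [-2.000e-04  4.000e-04 -8.288e-01] q6 1.796
```

View pics/w6.png

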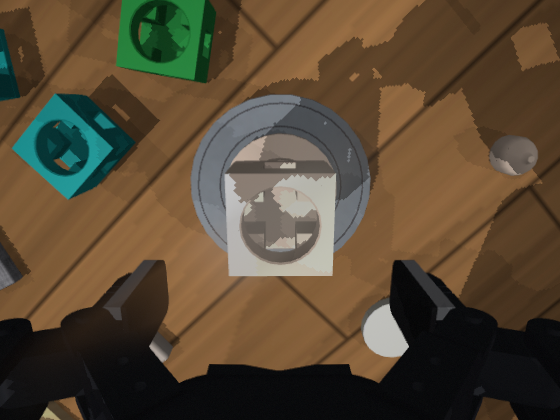

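The chamber sits on the foot; its top corners are at (226,174), (335,175), (333,276) and (229,276). I'll check the numbers, then go to the roof.

```bash
python3 - <<'E'
from h import *
s=np.load('s6.npy',allow_pickle=True).item()
for z in (.145,.15,.155):
    C=np.array([onz(s,p[::-1],z) for p in ((226,174),(335,175),(333,276),(229,276))])[:,:2];print(z,C.mean(0),[round(float(np.linalg.norm(C[i]-C[(i+1)%4])),4) for i in range(4)])
E
```

```text
0.145 [ 0.58058529 -0.22763535] [0.0602, 0.0609, 0.0619, 0.0615]
0.15 [ 0.58178289 -0.22878957] [0.0587, 0.0594, 0.0604, 0.06]
0.155 [ 0.58298048 -0.22994379] [0.0572, 0.0579, 0.0589, 0.0584]
```

Emit:
servo_tool(
  rows=[
    [100,-0.1,-0.07,0,0,0,-0.1],
    [100,-0.2,-0.14,0,0,0,-0.2],
    [100,-0.31,-0.21,0,0,0,-0.31],
    [100,-0.42,-0.29,0,0,0,-0.42],
    [100,-0.54,-0.37,0,0,0,-0.53],
    [100,-0.66,-0.45,0,0,0,-0.63],
    [100,-0.77,-0.52,0,0,0,-0.73],
    [100,-0.885,-0.6,0,0,0,-0.829],
  ],
)

```text
time_s: 26.25
tool_pos: [0.55, -0.0709, 0.3772]
tcp_rot: [-0.001, 0.965, 0.261, -0.001]
force: [-0.2, -0.1, -0.8]
width: 0.0852
```

Emit:
servo_tool(
  rows=[
    [100,0.04,-0.12,0,0,0,0],
    [100,0.08,-0.25,0,0,0,0],
    [100,0.12,-0.37,0,0,0,0],
    [100,0.17,-0.49,0,0,0,0],
    [100,0.21,-0.62,0,0,0,0],
    [100,0.26,-0.74,0,0,0,0],
    [100,0.3,-0.86,0,0,0,0],
    [100,0.342,-0.985,0,0,0,0],
  ],
)

```text
time_s: 27.25
tool_pos: [0.5208, 0.0833, 0.3785]
tcp_rot: [0.0, 0.966, 0.259, 0.0]
force: [-1.2, -0.1, 0.3]
width: 0.0854
```

Emit:
servo_tool(
  rows=[
    [100,0.04,-0.12,0,0,0,0],
    [100,0.08,-0.25,0,0,0,0],
    [100,0.12,-0.37,0,0,0,0],
    [100,0.17,-0.49,0,0,0,0],
    [100,0.21,-0.62,0,0,0,0],
    [100,0.26,-0.74,0,0,0,0],
    [100,0.3,-0.86,0,0,0,0],
    [100,0.342,-0.985,0,0,0,0],
  ],
)

```text
time_s: 28.25
tool_pos: [0.4913, 0.2368, 0.3785]
tcp_rot: [0.0, 0.966, 0.259, 0.0]
force: [-0.3, 0.1, 0.3]
width: 0.0852
```

Emit:
servo_tool(
  rows=[
    [100,0.04,-0.12,0,0,0,0],
    [100,0.08,-0.25,0,0,0,0],
    [100,0.12,-0.37,0,0,0,0],
    [100,0.17,-0.49,0,0,0,0],
    [100,0.21,-0.62,0,0,0,0],
    [100,0.26,-0.74,0,0,0,0],
    [100,0.3,-0.86,0,0,0,0],
    [100,0.342,-0.985,0,0,0,0],
  ],
)

```text
time_s: 29.25
tool_pos: [0.4618, 0.3905, 0.3784]
tcp_rot: [0.0, 0.966, 0.259, -0.0]
force: [0.6, -0.1, 0.5]
width: 0.0854
```

```bash
python3 - <<'E'
from h import *
for i in range(6): eyes.snapshot('wrist')
st();s=snap('wrist');save(s,'w7.png');np.save('s7.npy',s,allow_pickle=True)
E
```

```text
t 29.55 gp [0.4621 0.3888 0.2234] yaw -60.01 zx [-0.0003 -0.0006] w 0.0853 F [ 0.5 -0.   0.2] q [ 0.51  0.53  1.51 -0.    1.1   1.56]
```

View pics/w7.png

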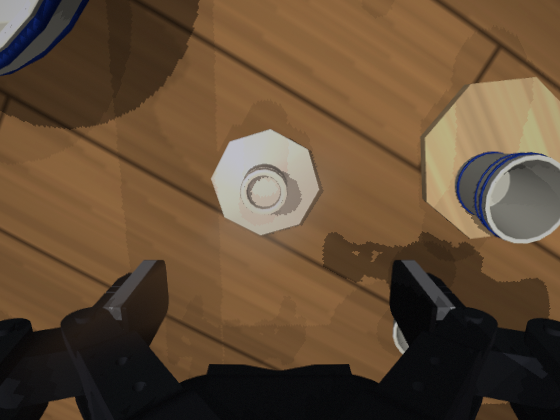

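Roof: neck ring centred at about (264,191), octagon centred at about (266,183). The cup, at (520,195), is well clear.

```bash
python3 - <<'E'
from h import *
s=np.load('s7.npy',allow_pickle=True).item()
a=onz(s,(191,264),.045);b=onz(s,(183,266),.008);print(a,b)
st();go(a[0],a[1],.042)
E
```

```text
[0.45367968 0.39780949 0.045     ] [0.45314394 0.39705701 0.008     ]
t 29.6 gp [0.4622 0.3886 0.2234] yaw -60.03 zx [-0.0003 -0.0005] w 0.0855 F [ 0.3  0.2 -0.7] q [ 0.51  0.53  1.51 -0.    1.1   1.56]
go [-0.0183 -0.0814  1.2093] [ 0.0002  0.0003 -0.    ] q6 1.562
```

Emit:
servo_tool(
  rows=[
    [100,-0.018,-0.081,0.12,0,0,0],
    [100,-0.018,-0.081,0.26,0,0,0],
    [100,-0.018,-0.081,0.42,0,0,0],
    [100,-0.018,-0.081,0.57,0,0,0],
    [100,-0.018,-0.081,0.72,0,0,0],
    [100,-0.018,-0.081,0.84,0,0,0],
    [100,-0.018,-0.081,0.92,0,0,0],
    [100,-0.018,-0.081,1.0,0,0,0],
  ],
)

```text
time_s: 30.6
tool_pos: [0.454, 0.3984, 0.2281]
tcp_rot: [-0.0, 0.966, 0.259, 0.0]
force: [0.1, 0.2, -0.3]
width: 0.0852
```

Emit:
servo_tool(
  rows=[
    [100,0,0,0.08,0,0,0],
    [100,0,0,0.15,0,0,0],
    [100,0,0,0.205,0,0,0],
    [100,0,0,0.205,0,0,0],
    [0,0,0,0.205,0,0,0],
    [0,0,0,0.205,0,0,0],
    [0,0,0,0.205,0,0,0],
    [0,0,0,0.205,0,0,0],
  ],
)

```text
time_s: 31.6
tool_pos: [0.4538, 0.3985, 0.1984]
tcp_rot: [-0.0, 0.966, 0.259, 0.001]
force: [-0.8, 0.6, 4.1]
width: 0.0385
```

Emit:
servo_tool(
  rows=[
    [0,0,0,0,0,0,0],
    [0,0,0,0,0,0,0],
    [0,0,0,-0.05,0,0,0],
    [0,0,0,-0.15,0,0,0],
    [0,0,0,-0.3,0,0,0],
    [0,0,0,-0.5,0,0,0],
    [0,0,0,-0.7,0,0,0],
    [0,0,0,-0.9,0,0,0],
  ],
)

```text
time_s: 32.6
tool_pos: [0.4534, 0.3982, 0.3342]
tcp_rot: [0.0, 0.966, 0.259, -0.0]
force: [-0.2, -0.0, -1.8]
width: 0.0385
```

```bash
python3 - <<'E'
from h import *
for i in range(3): eyes.snapshot('wrist')
st();go(.5818,-.2288,.235);s=snap('wrist');save(s,'w8.png')
E
```

```text
t 32.75 gp [0.4545 0.399  0.1796] yaw -59.98 zx [0.0038 0.0023] w 0.0385 F [ 0.9  0.5 -2.3] q [0.54 0.58 1.55 0.   1.   1.58]
go [-1.3527  4.0483 -0.3755] [-0.     -0.0028 -0.    ] q6 1.583
```

View pics/w8.png

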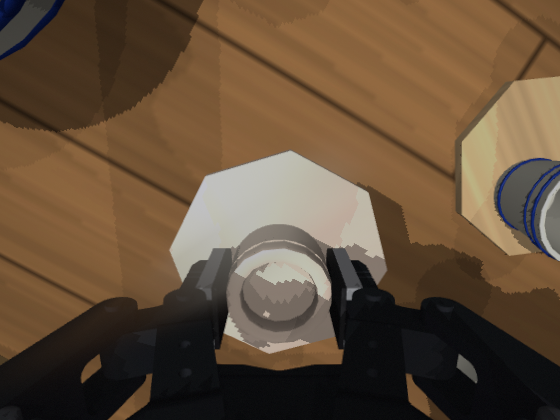

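The roof is gripped by its neck (ring centre about (279,290)) and lifted level. Carrying it to the tower.

Emit:
servo_tool(
  rows=[
    [0,-0.02,0.06,-0.06,0,0,0],
    [0,-0.05,0.14,-0.13,0,0,0],
    [0,-0.08,0.24,-0.2,0,0,0],
    [0,-0.12,0.35,-0.27,0,0,0],
    [0,-0.15,0.46,-0.34,0,0,0],
    [0,-0.19,0.57,-0.38,0,0,0],
    [0,-0.23,0.69,-0.4,0,0,0],
    [0,-0.27,0.81,-0.4,0,0,0],
  ],
)

```text
time_s: 33.8
tool_pos: [0.4796, 0.2716, 0.3929]
tcp_rot: [0.0, 0.966, 0.259, 0.0]
force: [-0.0, 0.3, -2.0]
width: 0.0386
```

Emit:
servo_tool(
  rows=[
    [0,-0.04,0.12,0,0,0,0],
    [0,-0.08,0.24,0,0,0,0],
    [0,-0.12,0.36,0,0,0,0],
    [0,-0.16,0.48,0,0,0,0],
    [0,-0.2,0.6,0,0,0,0],
    [0,-0.24,0.72,0,0,0,0],
    [0,-0.28,0.84,0,0,0,0],
    [0,-0.32,0.96,0,0,0,0],
  ],
)

```text
time_s: 34.8
tool_pos: [0.5101, 0.123, 0.3927]
tcp_rot: [0.0, 0.966, 0.259, 0.0]
force: [-0.2, -0.3, -1.7]
width: 0.0382
```

Emit:
servo_tool(
  rows=[
    [0,-0.04,0.12,0,0,0,0],
    [0,-0.08,0.24,0,0,0,0],
    [0,-0.12,0.36,0,0,0,0],
    [0,-0.16,0.48,0,0,0,0],
    [0,-0.2,0.6,0,0,0,0],
    [0,-0.24,0.72,0,0,0,0],
    [0,-0.28,0.84,0,0,0,0],
    [0,-0.32,0.96,0,0,0,0],
  ],
)

```text
time_s: 35.8
tool_pos: [0.5405, -0.0257, 0.3927]
tcp_rot: [-0.0, 0.966, 0.259, -0.0]
force: [-0.5, 0.2, -2.0]
width: 0.0384
```

Emit:
servo_tool(
  rows=[
    [0,-0.04,0.12,0,0,0,0],
    [0,-0.08,0.24,0,0,0,0],
    [0,-0.12,0.36,0,0,0,0],
    [0,-0.16,0.48,0,0,0,0],
    [0,-0.2,0.6,0,0,0,0],
    [0,-0.24,0.72,0,0,0,0],
    [0,-0.27,0.81,0,0,0,0],
    [0,-0.29,0.87,0,0,0,0],
  ],
)

```text
time_s: 36.8
tool_pos: [0.5681, -0.1602, 0.3927]
tcp_rot: [-0.0, 0.966, 0.259, 0.0]
force: [0.7, -0.3, -2.1]
width: 0.0387
```

```bash
python3 - <<'E'
from h import *
for i in range(4): eyes.snapshot('wrist')
st();go(.5818,-.2288,.240);go(.5818,-.2288,.188)
E
```

```text
t 37.0 gp [ 0.5677 -0.1589  0.2376] yaw -59.99 zx [-0.0006  0.0007] w 0.0384 F [-0.8  0.  -3.3] q [-0.46  0.49  1.54  0.    1.11  0.58]
go [-0.1516  0.4498 -0.0164] [-0.0006  0.0001  0.    ] q6 0.584
go [-0.1516  0.4501  0.3303] [-0.0006  0.0001  0.    ] q6 0.584
```

Emit:
servo_tool(
  rows=[
    [0,-0.03,0.08,0,0,0,0],
    [0,-0.06,0.17,0,0,0,0],
    [0,-0.09,0.27,0,0,0,0],
    [0,-0.12,0.36,0,0,0,0],
    [0,-0.145,0.43,0,0,0,0],
    [0,-0.152,0.45,0,0,0,0],
    [0,-0.152,0.45,0.05,0,0,0],
    [0,-0.152,0.45,0.1,0,0,0],
  ],
)

```text
time_s: 38.0
tool_pos: [0.5817, -0.2285, 0.377]
tcp_rot: [-0.0, 0.966, 0.259, -0.0]
force: [-0.3, -0.4, -2.5]
width: 0.0386
```

Emit:
servo_tool(
  rows=[
    [0,0,0,0.03,0,0,0],
    [0,0,0,0.07,0,0,0],
    [0,0,0,0.11,0,0,0],
    [0,0,0,0.15,0,0,0],
    [0,0,0,0.18,0,0,0],
    [0,0,0,0.21,0,0,0],
    [0,0,0,0.225,0,0,0],
    [0,0,0,0.23,0,0,0],
  ],
)

```text
time_s: 39.0
tool_pos: [0.5819, -0.2291, 0.3435]
tcp_rot: [0.0, 0.966, 0.259, -0.0]
force: [-0.1, 0.3, 1.6]
width: 0.0384
```

```bash
python3 - <<'E'
from h import *
for i in range(3): eyes.snapshot('wrist')
st()
E
```

```text
t 39.15 gp [ 0.582  -0.2291  0.1885] yaw -59.98 zx [ 0.0002 -0.0002] w 0.0381 F [-1.3  0.2 -0.7] q [-0.55  0.6   1.49 -0.    1.05  0.49]
```

Emit:
servo_tool(
  rows=[
    [100,0,0,0,0,0,0],
    [100,0,0,0,0,0,0],
    [100,0,0,0,0,0,0],
    [100,0,0,-0.08,0,0,0],
    [100,0,0,-0.2,0,0,0],
    [100,0,0,-0.35,0,0,0],
    [100,0,0,-0.5,0,0,0],
    [100,0,0,-0.6,0,0,0],
  ],
)

```text
time_s: 40.15
tool_pos: [0.5821, -0.2291, 0.4353]
tcp_rot: [0.001, 0.966, 0.259, 0.001]
force: [-0.8, 0.4, 0.5]
width: 0.0855
```

```bash
python3 - <<'E'
from h import *
for i in range(4): eyes.snapshot('wrist')
st();s=snap('wrist');save(s,'w9.png');np.save('s9.npy',s,allow_pickle=True);go(.452,-.393,.25)
E
```

```text
t 40.35 gp [ 0.5817 -0.229   0.2782] yaw -59.98 zx [-0.0001  0.    ] w 0.0852 F [-0.3  1.  -0.2] q [-0.55  0.5   1.4  -0.    1.24  0.49]
go [-1.2954  0.5152  0.1838] [-0.0008  0.0005  0.    ] q6 0.494
```

View pics/w9.png

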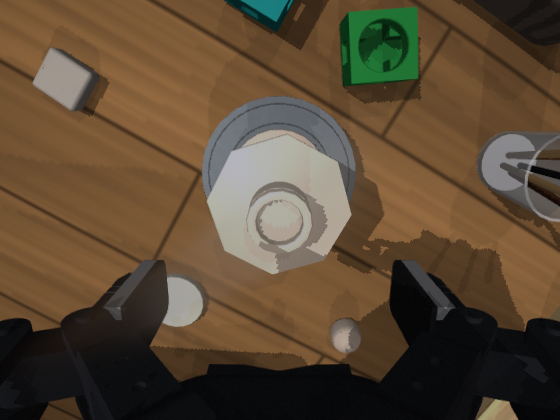

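The roof sits on the chamber with the neck ring at about (279.5,220); the finial is visible at (345,335). On to the finial.

Emit:
servo_tool(
  rows=[
    [100,-0.06,0.02,0,0,0,0],
    [100,-0.14,0.05,0,0,0,0],
    [100,-0.23,0.09,0,0,0,0],
    [100,-0.32,0.13,0,0,0,0],
    [100,-0.41,0.16,0,0,0,0],
    [100,-0.5,0.2,0,0,0,0],
    [100,-0.58,0.23,0,0,0,0],
    [100,-0.65,0.258,0,0,0,0],
  ],
)

```text
time_s: 41.4
tool_pos: [0.5163, -0.312, 0.4332]
tcp_rot: [0.0, 0.966, 0.259, 0.0]
force: [0.2, -0.4, -1.1]
width: 0.0857
```

Emit:
servo_tool(
  rows=[
    [100,-0.08,0.03,0.05,0,0,0],
    [100,-0.17,0.06,0.1,0,0,0],
    [100,-0.26,0.1,0.15,0,0,0],
    [100,-0.36,0.14,0.2,0,0,0],
    [100,-0.46,0.18,0.25,0,0,0],
    [100,-0.55,0.22,0.3,0,0,0],
    [100,-0.62,0.25,0.35,0,0,0],
    [100,-0.646,0.258,0.38,0,0,0],
  ],
)

```text
time_s: 42.4
tool_pos: [0.4517, -0.394, 0.3756]
tcp_rot: [-0.0, 0.966, 0.258, -0.0]
force: [0.1, 0.9, 1.0]
width: 0.0854
```

```bash
python3 - <<'E'
from h import *
s=np.load('s9.npy',allow_pickle=True).item();print('neck',onz(s,(220,279.5),.19), onz(s,(220,247),.19),onz(s,(220,312),.19))
for i in range(5): eyes.snapshot('wrist')
st();s=snap('wrist');save(s,'w10.png');np.save('s10.npy',s,allow_pickle=True)
for r in spotter.mark_of('wrist','finial')[:2]: print(r['confidence'],r['position'],onz(s,r['position'],0))
for r in spotter.silhouettes('wrist','finial')[:2]:
    c=max(cv2.findContours(r['region'].astype(np.uint8),0,1)[0],key=cv2.contourArea);print(r['confidence'],cv2.boundingRect(c),cv2.minEnclosingCircle(c))
E
```

```text
neck [ 0.58224361 -0.22948679  0.19      ] [ 0.5725919  -0.21276654  0.19      ] [ 0.59188498 -0.24620658  0.19      ]
t 42.65 gp [ 0.4527 -0.3931  0.2214] yaw -59.96 zx [ 0.0004 -0.0001] w 0.0852 F [-0.3 -0.5 -0.3] q [-0.9   0.53  1.53  0.    1.09  0.14]
0.78 [183.1, 279.8] [ 0.44908378 -0.39640537  0.        ]
0.73 (261, 166, 40, 41) ((280.4230651855469, 186.1923065185547), 20.633920669555664)
```

View pics/w10.png

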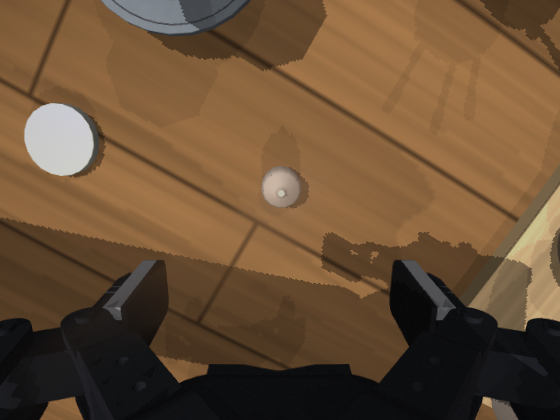

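The finial stands upright at (280,187).

```bash
python3 - <<'E'
from h import *
s=np.load('s10.npy',allow_pickle=True).item()
a=onz(s,(186.5,280.6),.016);print(a,onz(s,(193,281),.04));st();go(a[0],a[1],.026)
E
```

```text
[ 0.44956986 -0.39692942  0.016     ] [ 0.4493304  -0.39735846  0.04      ]
t 42.8 gp [ 0.4527 -0.3931  0.2216] yaw -59.94 zx [ 0.0005 -0.0005] w 0.0854 F [ 0.  -0.1 -0.5] q [-0.9   0.53  1.53  0.    1.09  0.14]
go [-0.0312  0.0116  1.3038] [ 0.0004 -0.0001  0.    ] q6 0.145
```

Emit:
servo_tool(
  rows=[
    [100,-0.031,0.011,0.12,0,0,0],
    [100,-0.031,0.011,0.26,0,0,0],
    [100,-0.031,0.011,0.42,0,0,0],
    [100,-0.031,0.011,0.57,0,0,0],
    [100,-0.031,0.011,0.72,0,0,0],
    [100,-0.031,0.011,0.84,0,0,0],
    [100,-0.031,0.011,0.93,0,0,0],
    [100,-0.031,0.011,1.0,0,0,0],
  ],
)

```text
time_s: 43.8
tool_pos: [0.4492, -0.3971, 0.2257]
tcp_rot: [0.0, 0.966, 0.259, 0.0]
force: [-1.0, -1.1, -0.1]
width: 0.0852
```

Emit:
servo_tool(
  rows=[
    [100,0,0,0.1,0,0,0],
    [100,0,0,0.2,0,0,0],
    [100,0,0,0.3,0,0,0],
    [100,0,0,0.3,0,0,0],
    [0,0,0,0.3,0,0,0],
    [0,0,0,0.3,0,0,0],
    [0,0,0,0.3,0,0,0],
    [0,0,0,0.3,0,0,0],
  ],
)

```text
time_s: 44.8
tool_pos: [0.4492, -0.3972, 0.1821]
tcp_rot: [0.001, 0.966, 0.259, 0.0]
force: [0.0, 1.3, 3.3]
width: 0.0339
```

Emit:
servo_tool(
  rows=[
    [0,0,0,0,0,0,0],
    [0,0,0,0,0,0,0],
    [0,0,0,-0.1,0,0,0],
    [0,0,0,-0.25,0,0,0],
    [0,0,0,-0.4,0,0,0],
    [0,0,0,-0.6,0,0,0],
    [0,0,0,-0.8,0,0,0],
    [0,0,0,-1,0,0,0],
  ],
)

```text
time_s: 45.8
tool_pos: [0.4489, -0.3968, 0.3327]
tcp_rot: [0.0, 0.966, 0.259, 0.0]
force: [0.6, -0.2, -0.2]
width: 0.0337
```

```bash
python3 - <<'E'
from h import *
for i in range(3): eyes.snapshot('wrist')
st();go(.5821,-.2292,.25);s=snap('wrist');save(s,'w11.png');np.save('s11.npy',s,allow_pickle=True)
E
```

```text
t 45.95 gp [ 0.4498 -0.3979  0.1783] yaw -59.98 zx [ 0.0028 -0.0035] w 0.0339 F [ 0.6 -0.6 -1.4] q [-0.91  0.58  1.57  0.    0.99  0.14]
go [ 1.3273 -0.5257 -0.4796] [ 0.0028 -0.0004  0.    ] q6 0.137
```

View pics/w11.png

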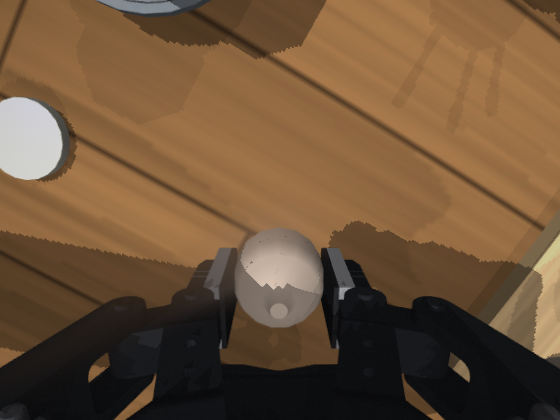

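The finial is held upright between the pads. Carrying it to the roof's neck.

Emit:
servo_tool(
  rows=[
    [0,0.05,-0.02,-0.1,0,0,0],
    [0,0.11,-0.04,-0.2,0,0,0],
    [0,0.18,-0.07,-0.3,0,0,0],
    [0,0.26,-0.1,-0.38,0,0,0],
    [0,0.35,-0.14,-0.44,0,0,0],
    [0,0.44,-0.17,-0.48,0,0,0],
    [0,0.53,-0.21,-0.48,0,0,0],
    [0,0.62,-0.245,-0.48,0,0,0],
  ],
)

```text
time_s: 47.0
tool_pos: [0.5117, -0.3177, 0.4027]
tcp_rot: [-0.0, 0.966, 0.259, -0.0]
force: [0.5, 0.4, -1.0]
width: 0.034
```

Emit:
servo_tool(
  rows=[
    [0,0.1,-0.04,0,0,0,0],
    [0,0.2,-0.08,0,0,0,0],
    [0,0.3,-0.12,0,0,0,0],
    [0,0.4,-0.16,0,0,0,0],
    [0,0.5,-0.2,0,0,0,0],
    [0,0.59,-0.235,0,0,0,0],
    [0,0.67,-0.265,0,0,0,0],
    [0,0.707,-0.281,0,0,0,0],
  ],
)

```text
time_s: 48.0
tool_pos: [0.5825, -0.2285, 0.4032]
tcp_rot: [0.0, 0.966, 0.259, 0.0]
force: [0.8, -0.8, -0.9]
width: 0.0339
```

```bash
python3 - <<'E'
from h import *
for i in range(4): eyes.snapshot('wrist')
st();go(.5821,-.2292,.2118)
E
```

```text
t 48.2 gp [ 0.5818 -0.2294  0.2482] yaw -59.99 zx [-0.0003 -0.0002] w 0.034 F [ 0.1 -0.7 -0.1] q [-0.55  0.53  1.43 -0.    1.18  0.49]
go [ 1.800e-03 -1.000e-04  2.424e-01] [ 0.      0.0003 -0.    ] q6 0.493
```

Emit:
servo_tool(
  rows=[
    [0,0,0,0.04,0,0,0],
    [0,0,0,0.09,0,0,0],
    [0,0,0,0.13,0,0,0],
    [0,0,0,0.17,0,0,0],
    [0,0,0,0.2,0,0,0],
    [0,0,0,0.22,0,0,0],
    [0,0,0,0.235,0,0,0],
    [0,0,0,0.242,0,0,0],
  ],
)

```text
time_s: 49.2
tool_pos: [0.582, -0.2292, 0.3671]
tcp_rot: [0.0, 0.966, 0.259, 0.0]
force: [-0.6, 0.8, 3.5]
width: 0.0339
```

```bash
python3 - <<'E'
from h import *
for i in range(3): eyes.snapshot('wrist')
st()
E
```

```text
t 49.35 gp [ 0.5821 -0.2292  0.2122] yaw -59.98 zx [ 0.0003 -0.0001] w 0.034 F [-0.3 -0.2  0.5] q [-0.55  0.57  1.47  0.    1.1   0.49]
```

Contact came at the expected height, so I'm releasing and retreating.

Emit:
servo_tool(
  rows=[
    [100,0,0,0,0,0,0],
    [100,0,0,0,0,0,0],
    [100,0,0,0,0,0,0],
    [100,0,0,-0.08,0,0,0],
    [100,0,0,-0.2,0,0,0],
    [100,0,0,-0.35,0,0,0],
    [100,0,0,-0.5,0,0,0],
    [100,0,0,-0.6,0,0,0],
  ],
)

```text
time_s: 50.35
tool_pos: [0.5821, -0.2292, 0.459]
tcp_rot: [0.001, 0.966, 0.259, 0.001]
force: [0.3, 0.0, 0.0]
width: 0.0857
```

```bash
python3 - <<'E'
from h import *
for i in range(4): eyes.snapshot('wrist')
st();s=snap('wrist');t=snap('scene')
x=cv2.resize(np.ascontiguousarray(t['img'][130:300,110:300,::-1]),(470,420),interpolation=cv2.INTER_CUBIC)
cv2.imwrite('pics/end.png',cv2.resize(np.hstack([s['img'][:,140:420,::-1],x]),None,fx=1,fy=1))
print(proj(t,[[.5821,-.2292,z] for z in (.045,.1,.15,.19,.225)]))
for n in('finial','roof','chamber','base'):
    print(n,[(round(r['confidence'],2),np.round(r['position'])) for r in spotter.mark_of('scene',n)[:2]],proj(t,[[.5821,-.2292,{'finial':.185,'roof':.145,'chamber':.095,'base':.045}[n]]]))
E
```

```text
t 50.55 gp [ 0.5818 -0.2291  0.3019] yaw -59.99 zx [-0.0001  0.0001] w 0.0855 F [-0.6  0.3 -0.5] q [-0.55  0.48  1.37  0.    1.29  0.49]
[[183.71068307 240.69435757]
 [179.20751881 222.36779802]
 [174.73439422 204.18706638]
 [170.86072973 188.4617055 ]
 [167.2301525  173.73902812]]
finial [(0.62, array([191., 172.]))] [[171.36041593 190.48922712]]
roof [(0.95, array([206., 177.]))] [[175.19941327 206.07601547]]
chamber [(0.94, array([221., 178.])), (0.94, array([306., 198.]))] [[179.63411377 224.1028919 ]]
base [(0.56, array([240., 185.]))] [[183.71068307 240.69435757]]
```

View pics/end.png

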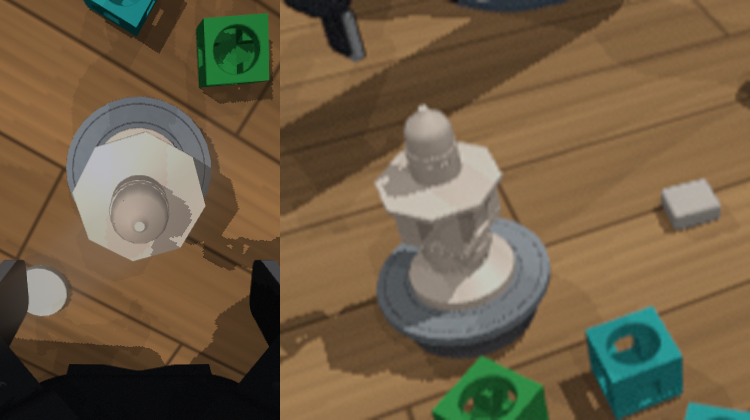

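The lantern stands upright with the finial, roof, chamber and foot stacked. In the scene camera, the four network-detected origins lie within about 3 px of their predicted seated positions. Arm clear and still; handing in.

```bash
python3 -c "
from h import *
print(env.sign_off())"
```

```text
the job is handed in; nothing more can be done
None
```

The lantern is assembled on the banding wheel and handed in at about 51 s of the 122 s limit: foot, chamber, roof, then finial. The hand-in gives no verdict, so whether it passed is not confirmed.

**Position:** The wheel's middle measured (0.582, -0.229) m. The foot, chamber and roof were each measured within about 1 mm of that after placing. The finial was let go about 1 mm from the roof's neck and was only checked by camera afterwards.

**Seating:** Each part settled within about 1 mm of its seated height, and the final picture shows a straight, upright tower. In the scene camera, the four detected origins lie within about 3 px of their predicted seated places.

**Release and other objects:** The gripper is open, about 9 cm above its release height, and the force reading is near zero. No path came near the cup or the glaze bowl. I did not measure them again at the end.

**Disagreement:** The detector's first position for the wheel's middle was about 6 mm off from the engraved rings in the close-up. I used the rings, which the wheel's outline in the top camera matched to about 1 mm. The outline in the scene camera gave x about 13 mm larger (0.595 m), and I set it aside.

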